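Walk the heavy speaker round to face the rail

TASK

The heavy two-sided speaker stands crooked on the lounge table. Walk it round with pushes of the fingertips, a corner at a time, until one of its long grille sides faces the low wooden rail squarely and stands close up to it (a gap of less than a finger's width), with no end of the speaker past an end of the rail. Only push: do not lift or tip the speaker, keep off the touch panel that covers its top, and leave the mug, candle jar, magazine and remote where they are.

Things in the scene. Friction and masses are not known exactly. Their poses are not given: they have to be found in the camera images.
- speaker: Walnut box, 96 (x) by 200 (y, long axis) by 70 mm high, about 0.9 kg (weight and friction vary), square corners. Both long sides (its +x, -x) carry the same grey grille: either may face the rail; the ends are plain wood. Origin: centre of underside, z up. Loose, slides with dry friction. At the start its long axis is 30 to 90 degrees off the rail's, either way, and it touches only the table.
- panel: Black touch panel, 84 by 188 by 3 mm, fixed flat on top of the speaker (its top is 73 mm above the table). Origin at the centre of its underside, axes as the speaker's. Not to be pressed.
- rail: Low straight rail of light wood fixed to the table beyond the speaker, 400 mm long (its y), 18 mm thick, 30 mm high, up to 15 degrees off the robot's y axis. Origin: at table height, middle of the face towards the robot and speaker; that face is x = 0 of its frame, the wood lies from x = 0 to 18 mm, the speaker at negative x.
- mug: Blue mug, 80 mm across, 85 mm high, handle at its +y, standing on the table to the robot's right. Origin under its centre. Bystander.
- candle: Amber glass candle jar with a wooden lid, 64 mm across, 70 mm high, to the robot's right. Origin under its centre. Bystander.
- magazine: Thick magazine lying on the table to the robot's left, 210 (x) by 280 (y) by 10 mm. Origin at the centre of its underside. Bystander.
- remote: White remote control, 46 by 170 by 18 mm, lying on the magazine. Origin at the centre of its underside. Bystander.

How it is judged:
By the outcome, as a careful person would: the job done as asked, in the order asked, and still so for the second after the job is handed in, with the robot touching nothing.
It also fails if it takes over 72 s, if anything falls off the work surface, if the arm or the gripper's body presses on something with over 40 N, if the wrist force passes 120 N, or if a joint passes its speed limit or range.

ROBOT

A 6-joint arm with a two-finger parallel gripper is mounted at the origin on the work surface. World frame = base frame: x ahead of the robot, y to its left, z up, the work surface at z = 0. Lengths are in m, angles in rad, forces in N, time in s.
With the tool pointing down it reaches from about 0.275 to 0.75 m from the base axis. Payload 10.2 kg.
Tool frame: the origin (TCP) lies midway between the tips of the shut fingers; the grasp point (between the pads) lies 19 mm behind it (env.hold_point_z is the distance from the TCP to the grasp point, in m); x points along the fingers, z is the direction in which the jaws open and shut, and the axes are right-handed (so a half turn about x gives the same grasp; the last joint's range is limited). The gripper opens to 85 mm and grips with 20 to 120 N. Pads are 22 mm wide; open, the fingers measure 114 mm over their backs; the gripper's body (76 mm by 85 mm) begins 54 mm behind the grasp point. The pads swing forward as they close: fully open they stand 13 mm farther back than shut.
Start: joints at [1.042, 0.313, 1.498, -0, 1.331, -0.223], TCP at [0.158, 0.501, 0.231] pointing down, gripper open.
Joint ranges: [-2.94, 2.94], [-0.97, 2.17], [0.19, 2.56], [-1.23, 4.37], [0.02, 3.11], [-2.88, 2.88]. Speed limits (rad/s): [2.39, 2.39, 3.01, 3.14, 3.14, 3.14].

INTERFACE

Orientations are given as a unit quaternion [x, y, z, w].
In Python, from bench import env, kinematics, monitor, eyes, job gives the robot as it stands. The module is installed in compiled form; this text tells all that it offers. Calls block until the motion is done:
- env.reach(position, orientation): joint-space move of the TCP to a pose.
- env.movel(position, velocity=0.15, frame=None, guard=None): straight line of the TCP; frame=None keeps the orientation; velocity is the mean speed in m/s. With guard (N) it stops when the force on the tool has changed by that much, and returns True; else False.
- env.set_joints(angles): joint-space move.
- env.release() and env.close_gripper(effort=None): open the fingers fully, or close them until they stop; effort is the grip in N (None keeps the last).
- env.hold(seconds).
- kinematics.ik(position, orientation): joint angles nearest the present ones, or None.
- monitor.sense(): the state.
- eyes.grab_frame(name): name is "scene" or "top" or "wrist"; returns a dict with "frame" (420x560x3 uint8, red, green, blue), "mtx" (3x3 intrinsics, pixels), "view" (4x4, takes a point from world to camera coordinates). Camera axes: x right, y down, z forward; pixel columns grow to the right and rows downward; lengths in m; the calibration is good to about 2 mm. A picture is of the moment at which its call begins. There is no depth.
A pose or a line that the arm cannot do raises env.MotionError and nothing moves.
- job.hand_in(): hands the job in, once; it reports no verdict.
The state is a dict: "clock": time; "joints": joint angles; "qvel": joint speeds; "joint_efforts": joint torques, N m; "position": TCP position; "ee_rot": TCP orientation; "contact_force": force on the tool from outside, world axes, zero at the start; "ft_torque": the same for the moment, N m; "finger_gap": opening from 0.0 (shut) to 1.0 (fully open).
Only numpy, scipy, OpenCV 4.12 (cv2) and the standard library are available. Lean on these libraries where they do the work, as an engineer would, in place of code of your own. Each camera call takes 0.05 s, during which the arm holds its last target. There are 200 camera calls.

## Working session

There is one attempt and no reset: what is moved stays moved. The work goes in short steps, each a Python script; the robot and the scene stay as the last script left them, time stands still between calls to the robot, and variables do not carry over. Pictures are saved under pics/ and viewed, about 8 in all and at most 12, crops included, and the job is handed in when it is done.

```bash
mkdir -p pics
python3 - <<'E'
from bench import env, kinematics, monitor, eyes, job
import cv2,numpy as np
for n in("top","scene"):
    f=eyes.grab_frame(n); cv2.imwrite(f"pics/{n}0.png",cv2.resize(f["frame"][:,:,::-1],(800,600),interpolation=cv2.INTER_CUBIC)); np.savez(f"{n}0.npz",**f)
    print(n,f["mtx"].round(1).tolist(),f["view"].round(3).tolist())
s=monitor.sense();print(s["clock"],s["ee_rot"],s["position"])
E
```

```text
top [[446.8, 0.0, 277.8], [0.0, 446.8, 208.6], [0.0, 0.0, 1.0]] [[0.004, -1.0, 0.018, 0.02], [-0.995, -0.005, -0.101, 0.569], [0.101, -0.017, -0.995, 1.155], [0.0, 0.0, 0.0, 1.0]]
scene [[480.4, 0.0, 282.6], [0.0, 480.4, 212.7], [0.0, 0.0, 1.0]] [[0.563, 0.826, 0.001, -0.348], [0.552, -0.375, -0.745, -0.248], [-0.615, 0.42, -0.667, 1.599], [0.0, 0.0, 0.0, 1.0]]
0.1 [-0.4181968   0.57067894  0.4178405   0.56995289] [0.15794808 0.50043304 0.23080804]
```

View pics/top0.png

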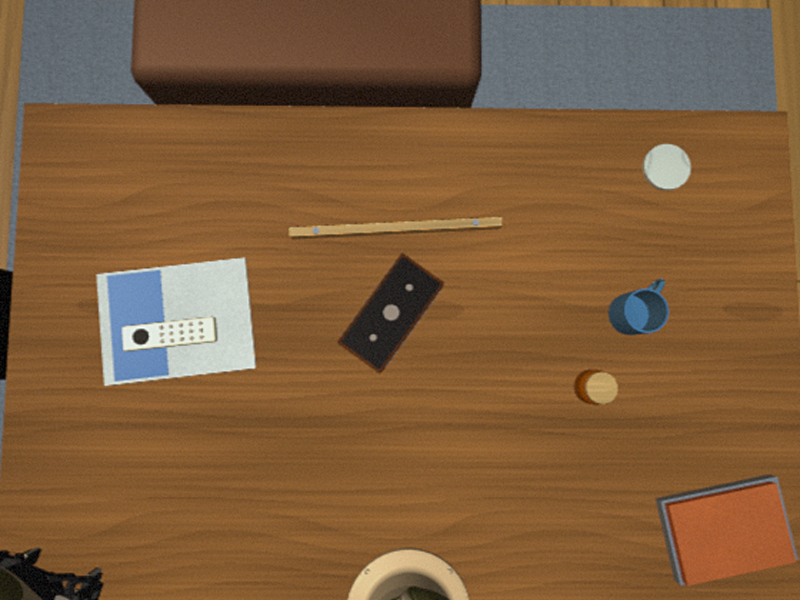

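View pics/scene0.png

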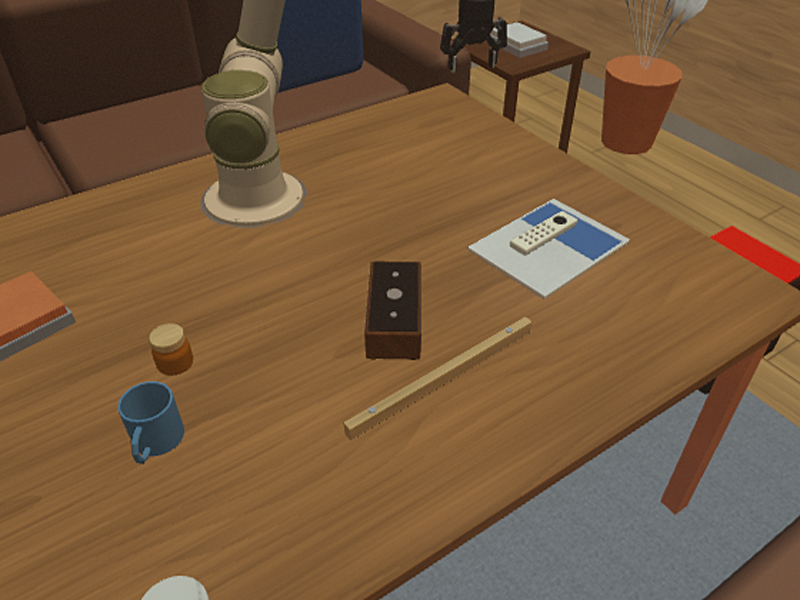

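The top view shows the panel's corners near (403,254), (443,283), (380,371) and (339,342), at 800 px width. The rail's front edge runs from about (290,237) to (502,226). The magazine is to the left, and the mug and candle are well to the right. The scene view agrees.

```bash
cat > h.py <<'E'
from bench import env, kinematics, monitor, eyes, job
import cv2,numpy as np
def p2w(f,uv,z):
    V=f["view"];R,t=V[:3,:3],V[:3,3];c=-R.T@t
    uv=np.atleast_2d(uv);d=(np.linalg.inv(f["mtx"])@np.c_[uv,np.ones(len(uv))].T).T@R
    return (c+d*((z-c[2])/d[:,2])[:,None])[:,:2]
def panel(f,save=None):
    "speaker centre, long-axis angle (deg, world) from the dark panel in the top view"
    g=f["frame"].max(2); m=(g<62).astype(np.uint8); m[:155]=0;m[330:]=0;m[:,:190]=0;m[:,400:]=0
    m=cv2.morphologyEx(m,cv2.MORPH_OPEN,np.ones((3,3)))
    cs,_=cv2.findContours(m,cv2.RETR_EXTERNAL,cv2.CHAIN_APPROX_NONE)
    c=max(cs,key=cv2.contourArea)[:,0].astype(float)
    w=p2w(f,c,.073); (cx,cy),(a,b),th=cv2.minAreaRect((w*1000).astype(np.float32))
    if a>b: th+=0
    else: th+=90
    if save: cv2.imwrite(save,cv2.resize(f["frame"][:,:,::-1],(800,600),interpolation=cv2.INTER_CUBIC))
    return np.array([cx,cy])/1000,(th%180),sorted((a,b))
def look(save=None):
    r=panel(eyes.grab_frame("top"),save); print("spk",r[0].round(4),"ang",round(r[1],1),np.round(r[2]),"t",round(monitor.sense()["clock"],1)); return r
E
python3 - <<'E'
from h import *
f=dict(np.load("top0.npz"))
print(panel(f))
cor=np.array([[403,254],[443,283],[380,371],[339,342]])*.7
print(p2w(f,cor,.07).round(3))
im=f["frame"][:,:,::-1][140:270,190:370]
cv2.imwrite("pics/crop0.png",cv2.resize(im,None,fx=4.4,fy=4.4,interpolation=cv2.INTER_CUBIC))
E
```

```text
(array([0.5398772 , 0.03528757]), 144.45283889770508, [85.93067169189453, 188.7609100341797])
[[ 0.644  0.013]
 [ 0.592 -0.059]
 [ 0.435  0.053]
 [ 0.485  0.126]]
```

View pics/crop0.png

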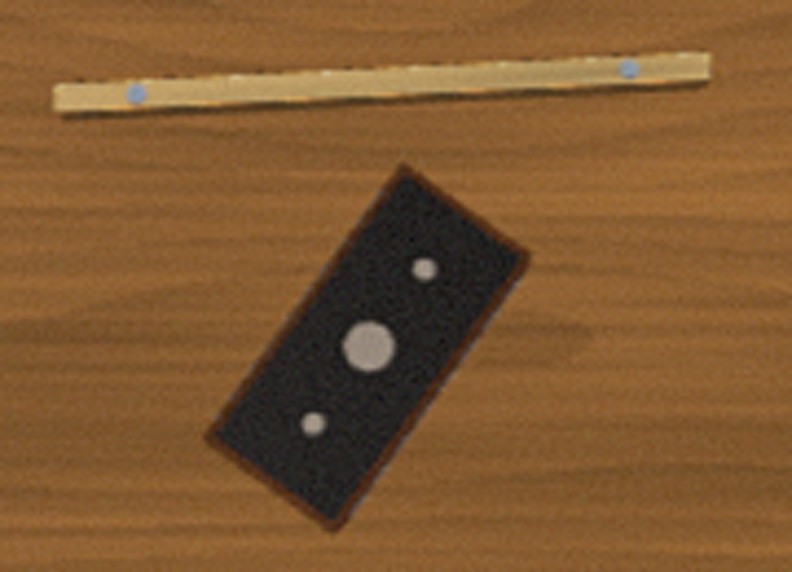

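```bash
cat >> h.py <<'E'
from scipy.spatial.transform import Rotation as Ro
def quat(deg,near=None):
    "tool down, jaw axis along world angle deg (either sign, whichever suits the arm)"
    q=[]
    for d in (deg,deg+180):
        a=np.radians(d); z=np.array([np.cos(a),np.sin(a),0]);x=np.array([0,0,-1.]);
        q.append(Ro.from_matrix(np.c_[x,np.cross(z,x),z]).as_quat())
    ref=near if near is not None else monitor.sense()["ee_rot"]
    return max(q,key=lambda k:abs(np.dot(k,ref)))
def swing(c,th,dth,s,z=.022,clr=.025,c2=.0042,n=4,over=.0):
    """push the -normal long side at s toward the near end (u = angle th) so body turns by dth deg (clockwise, <0)"""
    def geo(c,th):
        a=np.radians(th);u=np.array([np.cos(a),np.sin(a)]);no=np.array([-u[1],u[0]])
        if no[0]>0: no=-no
        return u,no,c+s*u+.048*no
    u,no,k=geo(c,th); q=quat(th)
    p=k+no*(.011+clr)
    env.reach([*p,.14],q); env.movel([*p,z],velocity=.15)
    env.movel([*(k+no*.012),z],velocity=.06)
    for i in range(n):
        d=np.radians(dth/n); u,no,_=geo(c,th); cor=c-u*c2/s
        Rm=np.array([[np.cos(d),-np.sin(d)],[np.sin(d),np.cos(d)]])
        c=cor+Rm@(c-cor); th+=dth/n
        u,no,k=geo(c,th); q=quat(th,q)
        env.movel([*(k+no*.011),z],velocity=.06,frame=q)
        print("F",np.round(monitor.sense()["contact_force"],1))
    p=k+no*.04
    env.movel([*p,z],velocity=.15); env.movel([*p,.14],velocity=.25)
    print("pred",c.round(3),th)
E
python3 - <<'E'
from h import *
f=dict(np.load("top0.npz"))
e=p2w(f,[[202.3,165.2],[351.1,158.6]],.03);d=e[0]-e[1]
print("rail ends",e.round(4),"mid",e.mean(0).round(4),"ang",np.degrees(np.arctan2(d[1],d[0])),"len",np.linalg.norm(d))
env.close_gripper()
c,th,_=panel(f)
swing(c,th,-25,.085)
look("pics/a1.png")
E
```

```text
rail ends [[ 0.6836  0.2246]
 [ 0.7045 -0.1733]] mid [0.694  0.0257] ang 93.00214601541768 len 0.39843256252164067
F [-0.5 -0.1  0.6]
F [ 0.1  0.2 -0.7]
F [ 0.6 -0.1 -0.7]
F [-0.3 -0.6 -0.3]
pred [0.556 0.05 ] 119.45283889770508
spk [0.5573 0.0539] ang 119.2 [ 86. 190.] t 7.2
```

Run:
```python
from h import *
c,th,_=look()
swing(c,th,93.0-th,.085)
look("pics/a2.png")
```

```text
spk [0.5575 0.0546] ang 118.9 [ 86. 189.] t 7.3
F [ 0.1  0.2 -0.8]
F [ 0.1  0.5 -0.5]
F [-0.2  0.1 -0.1]
F [0.6 0.3 0.5]
pred [0.579 0.061] 93.0
spk [0.5501 0.0615] ang 92.9 [150. 188.] t 11.7
```

View pics/a2.png

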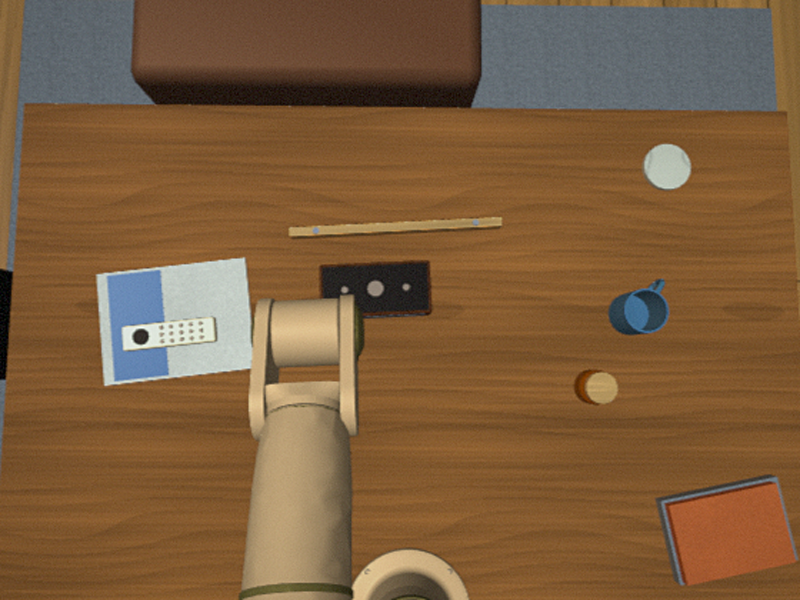

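The speaker at (320–431, 262–317) px is now parallel to the rail; the arm hides only its near-left corner. Nothing else has moved. The next step is a two-finger squaring push to the rail.

Run:
```python
from h import *
env.release()
p=[.40,.0,.2]; env.reach(p,quat(93.0))
c,th,_=look("pics/a3.png")
RA=93.0;a=np.radians(RA);u=np.array([np.cos(a),np.sin(a)]);ni=np.array([u[1],-u[0]])  # ni toward rail
mid=np.array([.694,.0257]); gap=(mid-c)@ni-.048; print("gap",gap,"along",(c-mid)@u)
if abs(th-RA)<6:
    q=quat(RA); z=.013; k=c-ni*(.048+.011)
    s=k-ni*.03
    env.reach([*s,.15],q); env.movel([*s,z],velocity=.15)
    g=env.movel([*(k+ni*(gap-.006)),z],velocity=.05,guard=20); print(g,monitor.sense()["position"],monitor.sense()["contact_force"].round(1) )
    g=env.movel([*(k+ni*(gap+.006)),z],velocity=.015,guard=12); print(g,monitor.sense()["position"],"cmd left",(k+ni*(gap)-monitor.sense()["position"][:2])@ni)
    e=monitor.sense()["position"][:2]-ni*.04
    env.movel([*e,z],velocity=.1); env.movel([*e,.2],velocity=.25)
    env.reach(p,quat(RA)); 
    c,th,_=look("pics/a4.png"); print("gap",(mid-c)@ni-.048,"along",(c-mid)@u)
    f=eyes.grab_frame("top");cv2.imwrite("pics/a4c.png",cv2.resize(f["frame"][140:240,190:370,::-1],None,fx=4.4,fy=4.4,interpolation=cv2.INTER_CUBIC))
    f=eyes.grab_frame("scene");cv2.imwrite("pics/a4s.png",f["frame"][:,:,::-1])
```

```text
spk [0.5822 0.0636] ang 92.8 [ 86. 189.] t 13.3
gap 0.06161544940539365 along 0.04372123662948547
False [0.57782974 0.06361438 0.01247977] [-7.5 -1.2  2.8]
True [0.58200034 0.06367874 0.0119295 ] cmd left 0.002858510364545761
spk [0.6447 0.0665] ang 93.1 [ 86. 188.] t 19.4
gap -0.0009202723393397921 along 0.04335400210956775
```

View pics/a4c.png

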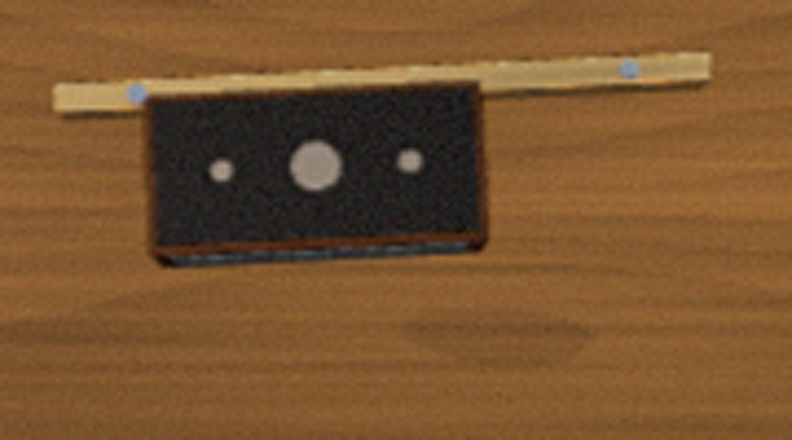

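View pics/a4s.png

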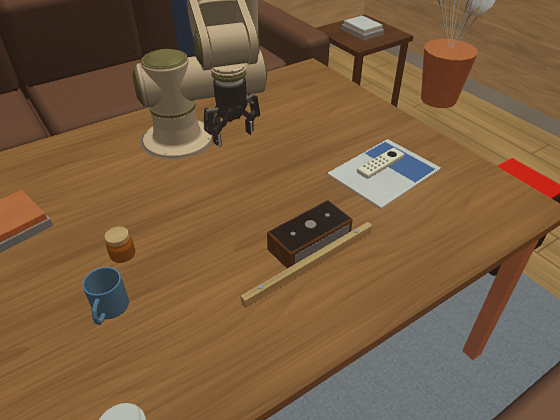

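The crop shows the speaker at (148–488, 82–265) px. It is parallel and close up to the rail, and well inside the rail's ends at about x = 54 and 709. The scene view shows the grille facing the rail, the other objects where they were, and the arm clear.

```bash
python3 -c "
from h import *
look(); job.hand_in()"
```

```text
spk [0.6447 0.067 ] ang 93.1 [ 86. 189.] t 19.6
the job is handed in; nothing more can be done
```

The speaker now stands with one long grille side square to the rail and close up against it, and the job is handed in. I turned it about 52° with two corner pushes of the closed fingertips. Then one push with the fingers open moved it squarely up to the rail, stopping at a 12 N force change.

My last checks, from the camera images with the arm clear:
- **Angle:** the speaker's long axis is at 93.1°, against 93.0° for the rail.
- **Gap:** it measures −0.9 mm, which the roughly 2 mm calibration cannot tell from touching. The push stopped about 3 mm before the position I had computed for contact, so that position and the image reading differ by a few millimetres. Even 3 mm would be well under a finger's width.
- **Ends:** the speaker's centre is 43 mm from the middle of the rail, so its nearer end stays about 57 mm inside the rail's end.
- **Other objects:** the mug, candle jar, magazine and remote look unmoved in the pictures, though I did not measure them. The panel was never pressed as far as I can tell: the planned clearance over it was about 10 mm or more.
- **Time and force:** the clock read 19.6 s of the 72 s allowed, and the sampled forces stayed far below the limits.

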